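# Turn the keyed lid of the round wooden box onto its pin and press it home

## Task

The lid of the round wooden box sits proud because its notch is not over the steel pin on the box's rim. With a fingertip, push the lid's stud round until the notch is over the pin, then press the lid down until it lies fully home, level on the rim, and leave it so with the hand clear. Do not pick up or lift the lid, and leave the other things on the mat where they are.

Things in the scene. Friction and masses are not known exactly. Their poses are not given: they have to be found in the camera images.
- box: round wooden box, 136 mm across, 60 mm high, fixed to the mat. Origin: centre of its underside, z up. Flat rim 48 to 68 mm from the axis at z = 60 mm. A bent steel pin 9 mm thick lies radially across the rim on the box's +x side, 53 to 76 mm from the axis, its top 7.5 mm above the rim, and runs down the outside; its outer end shows beyond the lid's edge.
- pin (a point): point on the steel pin's centre line, 55 mm from the box's axis (box +x), 3 mm above the rim. The pin is fixed to the box.
- lid: loose pale wooden lid: disc 120 mm across, 8 mm thick (9 mm within 49 mm of the axis), on a plug 90 mm across, 28 mm long, that turns on a hidden post on the box's axis with 1.5 mm play all round; 0.1 to 0.2 kg. Origin: on the axis at the disc's underside, z up, +x to the notch. It starts level, 70 mm above the box's origin (10 mm proud); home is 60 mm.
- collar (a joint): hidden cork collar in the box that carries the lid; metres it has slid down, 0 at the start. Above it the lid turns easily, either way, without limit (under 2 N at the stud). With notch over pin, 6 to 10 N down at the lid's middle slides lid and collar down 10 mm until the disc lies on the rim; it stays there. With the notch elsewhere the pin blocks that side and the lid only tips 4 degrees.
- notch (a point): middle of the lid's notch, 55 mm from its axis on lid +x, half-way up the disc. The notch is 18 mm wide, open to the disc's edge and 11 mm deep radially; it clears the pin by 4.5 mm either side.
- stud (a point): centre of the finger stud, an upright dark wooden cylinder 16 mm across that spins freely on its own axis, its top 18 mm above the disc's top, 40 mm from the lid's axis on the side opposite to the notch (lid -x). This point is 17 mm above the lid's origin, 9 mm below the stud's top. When the notch is over the pin the stud is on the box's -x side.
- cat: loose white porcelain cat figure, 60 mm across, 97 mm high, on the mat; origin: centre of its underside. Leave it.
- shoehorn: loose red plastic shoe horn lying on the mat, 196 mm long (its x), 40 mm wide, 8 mm high; origin near its middle, on the underside. Leave it.
- carabiner: loose steel carabiner lying on the mat, 80 mm long, 45 mm wide, 12 mm high; origin at its middle, on the underside. Leave it.
- bikekey: loose key with a black tag lying flat on the mat, 70 mm long, 5 mm high; origin near its middle. Leave it.
- tin: loose round aluminium tin, 51 mm across, 20 mm high; origin: centre of its underside. Leave it.
- dish: loose small blue ceramic dish, 72 mm across, 30 mm high; origin: centre of its underside. Leave it.
Not all that is in view belongs to the job. What is shaped like the lid but pink or purple is not meant.

How it is judged (in metres and radians):
On the way:
1. the notch has been turned over the pin (horizontal distance between notch and pin below 0.0075 m).
At the end, for the whole second after the job is handed in: the notch is on the pin (notch and pin points within 7.5 mm in plan), the lid's origin is no more than 61.8 mm above the box's origin (disc on the rim), level within 0.03 rad, and at rest (horizontal distance between notch and pin below 0.0075 m and z of lid in the frame of box below 0.0618 m and angle between lid's own z axis and vertical below 0.03 rad and linear speed of lid below 0.01 m/s and angular speed of lid below 0.1 rad/s); the robot touches nothing.
It fails at once if the lid was lifted (more than 8 mm above its starting height) or tipped (z of lid in the frame of box above 0.078 m or angle between lid's own z axis and vertical above 0.25 rad).
It fails at once if another thing on the mat was moved more than 15 mm (distance of any of cat, shoehorn, carabiner, bikekey, tin, dish from where it was at the start of the episode above 0.015 m).
It also fails if it takes over 54 s, if anything falls off the work surface, if the arm or the gripper's body presses on something with over 40 N, if the wrist force passes 120 N, or if a joint passes its speed limit or range.

## Robot

A 6-joint arm with a two-finger parallel gripper is mounted at the origin on the work surface. World frame = base frame: x ahead of the robot, y to its left, z up, the work surface at z = 0. Lengths are in m, angles in degrees, forces in N, time in s.
With the tool pointing down it reaches from about 0.35 to 0.875 m from the base axis. Payload 4.2 kg.
Tool frame: the origin (TCP) lies midway between the tips of the shut fingers; the grasp point (between the pads) lies 19 mm behind it; z points along the fingers, y is the direction in which the jaws open and shut (so a half turn about z gives the same grasp; the last joint's range is limited). The gripper opens to 87 mm and grips with 3 to 60 N. Pads are 19 mm wide; open, the fingers measure 117 mm over their backs; the gripper's body (75 mm by 190 mm) begins 51 mm behind the grasp point.
Start: joints at [-55.084, 22.042, 0.453, 0, -68.411, -14.817], TCP at [0.215, -0.587, 0.223] pointing down, gripper open.
Joint ranges: [-179.83, 179.83], [-69.29, 118.12], [-61.27, 80.66], [-181.25, 117.63], [-171.15, -9.14], [-177.46, 177.46]. Speed limits (degrees/s): [159.86, 159.86, 180, 180, 180, 180].

## Interface

Orientations are given as a 3x3 rotation matrix whose columns are the frame's x, y, z axes.
In Python, from station import r gives the robot as it stands.
- The arm moves only by the tool play_rows, never from a script. Its argument "commands" is a list that holds one entry, the list of rows, each a list of 7 numbers: the shift along the world's x, y, z in m, then the turn, a rotation vector about the world's x, y, z in rad, then the closure, from 0 (fully open) to 1 (shut). A call has 1 to 5 rows; each row is the pose to reach, as a shift and turn from the pose commanded when the call began; what a row does not reach only later rows make up. A row lasts 1/10 s, in which the tool goes at most 50 mm and 8.59 degrees, less where a joint would pass 70% of its speed; a pose out of reach is approached as far as the arm can. A call with a gripper value outside its range is refused whole. The fingers move at their own pace and stop on an object; the grip force is fixed at half the most. Time passes only in rows, so rows that repeat a pose let the fingers close. It gives the time, the measured TCP pose, the force and the opening at its end, in the units of the state.
- r.sense(): the state, without advancing time (a new reading comes with each control period).
- r.capture(name): name is "scene" or "top" or "wrist"; returns a dict with "image" (384x512x3 uint8, red, green, blue), "range_z" (384x512 float32, m along the optical axis (not along the pixel's ray), 0 where there is no reading), "intrinsics" (3x3 intrinsics, pixels), "extrinsics" (4x4, takes a point from camera to world coordinates); the wrist camera has in their place "mount" (4x4, takes a point from camera to tool coordinates, whose origin is the TCP and whose axes are the flange's). Camera axes: x right, y up, looking along -z (the intrinsics and any distortion apply to the point x, -y, -z); pixel columns grow to the right and rows downward; lengths in m; the calibration is good to about 2 mm. The wrist camera is an equidistant fisheye: a pixel r from the principal point sees the ray r / f radians off the axis. A picture is of the moment at which its call begins: read the wrist's pose just before it.
- r.finish_job(): hands the job in, once; it reports no verdict.
The state is a dict: "time_s": time; "joints": joint angles; "joint_velocities": joint speeds; "effort": joint torques, N m; "tcp_pos": TCP position; "ee_rot": TCP orientation; "wrist_force": force on the tool from outside, world axes, zero at the start; "moment": the same for the moment, N m; "gripper_width": opening from 0.0 (shut) to 1.0 (fully open).
Only numpy, scipy, OpenCV 4.12 (cv2) and the standard library are available. Lean on these libraries where they do the work, as an engineer would, in place of code of your own. Each camera call takes 0.05 s, during which the arm holds its last target. There are 200 camera calls.

## Working session

There is one attempt and no reset: what is moved stays moved. The work goes in short steps, Python scripts to look and compute and a tool call to move; the robot and the scene stay as the last step left them, time stands still between calls to the robot, and variables do not carry over. Pictures are saved under pics/ and viewed, about 8 in all and at most 12, crops included, and the job is handed in when it is done.

Besides the shell and the picture viewer there is one more tool, called after "Call:" as name(argument=value, ...) on one line, values as JSON. play_rows: Moves the arm, as the interface text tells. Its arguments: {"type":"object","properties":{"commands":{"type":"array","items":{"type":"array","items":{"type":"array","items":{"type":"number"}}}}},"required":["commands"]}

```bash
ls; mkdir -p pics
cat > h.py <<'E'
import numpy as np, cv2
from station import r
def cap(n):
    c=r.capture(n); return c
def world(c,u,v,z=None):
    K=np.array(c["intrinsics"]);T=np.array(c["extrinsics"])
    d=np.array([(u-K[0,2])/K[0,0],-(v-K[1,2])/K[1,1],-1.])
    if z is None: return (T@np.r_[d*c["range_z"][int(v),int(u)],1])[:3]
    w=T[:3,:3]@d; return T[:3,3]+w*(z-T[2,3])/w[2]
E
python3 - <<'E'
from h import *
import pickle
a=cap("top");b=cap("scene")
pickle.dump((a,b),open("c0.pkl","wb"))
cv2.imwrite("pics/top0.png",a["image"][:,:,::-1]);cv2.imwrite("pics/scene0.png",b["image"][:,:,::-1])
print(a["extrinsics"],a["intrinsics"],b["extrinsics"]); print(r.sense())
E
```

```text
pics
[[ 0.02141408  0.98490801 -0.17174879  0.37225138]
 [-0.99931601  0.02626652  0.02603035  0.07292007]
 [ 0.03014874  0.1710739   0.98479682  0.90500583]
 [ 0.          0.          0.          1.        ]] [[398.72398597   0.         259.86525739]
 [  0.         398.72398597 192.82517937]
 [  0.           0.           1.        ]] [[ 0.88830051 -0.287421    0.35820577  0.79801441]
 [ 0.45910456  0.53527004 -0.70901974 -0.51510533]
 [ 0.01205035  0.7942765   0.60743694  0.59336629]
 [ 0.          0.          0.          1.        ]]
{'time_s': 0.1, 'joints': array([-5.50837844e+01,  2.20850123e+01,  3.88205225e-01, -2.51236650e-02,
       -6.84109100e+01, -1.48178830e+01]), 'joint_velocities': array([ 0.05001705, -0.17025614,  0.30291839,  0.10808608,  0.04096742,
       -0.08675177]), 'effort': array([-5.68721680e-04, -3.91688991e+01,  1.87936592e+01,  4.23182264e+00,
        1.34971726e-02, -7.53860036e-05]), 'tcp_pos': array([ 0.21461663, -0.58642806,  0.22158772]), 'ee_rot': array([[-9.39159782e-01, -3.43479772e-01, -7.41727577e-04],
       [-3.43480562e-01,  9.39158109e-01,  1.77494283e-03],
       [ 8.69425097e-05,  1.92172393e-03, -9.99998150e-01]]), 'wrist_force': array([ 0.76182579, -0.26381159,  0.76377612]), 'moment': array([-0.04340542, -0.03239321,  0.02128711]), 'gripper_width': 0.997808784136513}
```

View pics/top0.png

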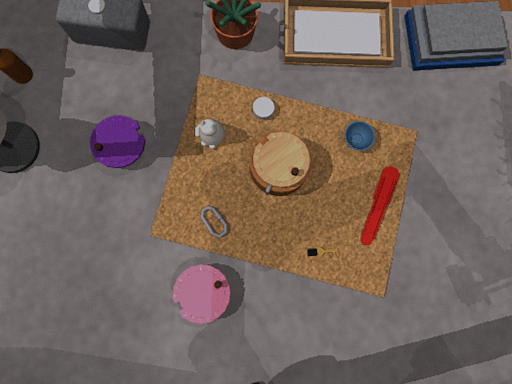

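View pics/scene0.png

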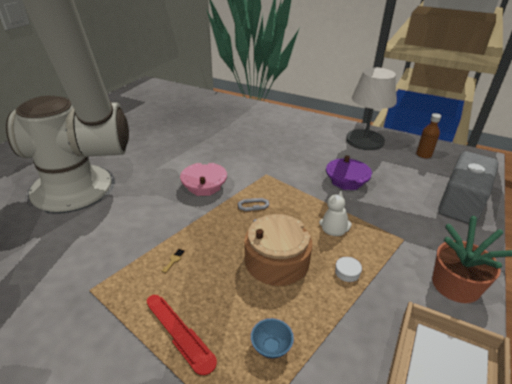

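The top view shows the pale lid on the box at about (281,160), with the stud at (295,171) and what looks like the pin at (268,189). The pink (201,294) and purple (117,141) lookalikes are not meant. I'll confirm in one crop and measure.

Run:
```python
from h import *
import pickle
a,b=pickle.load(open("c0.pkl","rb"))
im=a["image"]
crop=cv2.resize(im[115:215,230:340],None,fx=6,fy=6,interpolation=cv2.INTER_CUBIC)
cv2.imwrite("pics/crop0.png",crop[:,:,::-1])
P=lambda u,v,z=None:np.round(world(a,u,v,z),4)
print("stud",P(295,171,.104),P(295,171),"lidmid",P(281,158,.079),P(281,158))
print("pin",P(268,189,.066),"notch?",P(262,142,.078))
# depth-based disc: points with z in .074-.086
uu,vv=np.meshgrid(range(235,335),range(115,210));pts=np.array([world(a,u,v) for u,v in zip(uu.ravel(),vv.ravel())])
m=(pts[:,2]>.072)&(pts[:,2]<.086)
q=pts[m]; print(m.sum(),np.median(q[:,2]))
(c,rad)=cv2.minEnclosingCircle(q[:,:2].astype(np.float32)); print("disc",c,rad)
s=pts[(pts[:,2]>.09)&(np.hypot(*(pts[:,:2]-c).T)<.06)]; print("stud pts",len(s),s.mean(0),s[:,2].max())
for n,(u,v) in dict(cat=(210,133),tin=(263,107),dish=(360,137),car=(215,222)).items(): print(n,P(u,v))
```

```text
stud [ 0.5596 -0.0198  0.104 ] [ 0.5608 -0.0204  0.0988] lidmid [0.5931 0.0075 0.079 ] [0.5922 0.0078 0.0826]
pin [0.5274 0.0335 0.066 ] notch? [0.6277 0.0488 0.078 ]
2320 0.08290246621545722
disc (0.5865501165390015, 0.011385886929929256) 0.06628403067588806
stud pts 50 [ 0.56174182 -0.01899745  0.09967331] 0.10337161010081763
cat [0.3723 0.0729 0.905 ]
tin [0.7297 0.0466 0.0226]
dish [ 0.6676 -0.1833  0.0112]
car [0.4597 0.1489 0.005 ]
```

View pics/crop0.png

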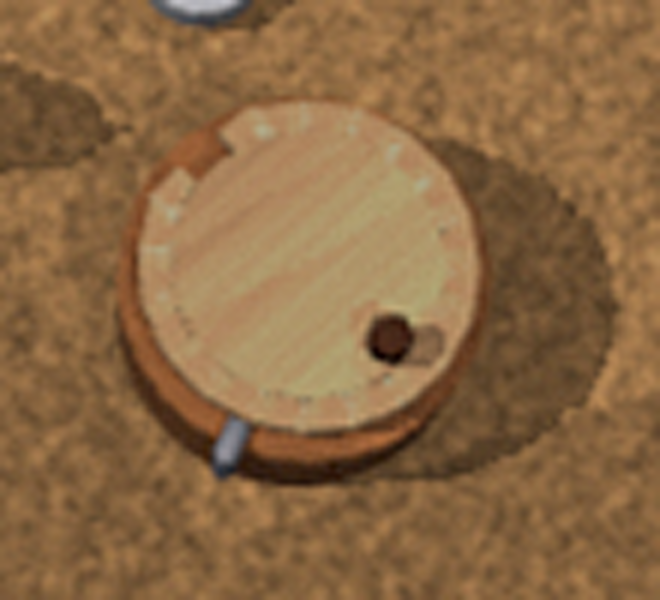

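The crop confirms it. It shows the pale lid with centre (282,159), notch (262,142), stud (295,171), and the steel pin emerging at (269,186). The depth readings put the mat at roughly 3–4 mm.

Run:
```python
from h import *
import pickle
a,b=pickle.load(open("c0.pkl","rb"))
P=lambda u,v,z:world(a,u,v,z)
g=lambda x,y:(230+x/6-.4,115+y/6-.4)
c=P(*g(311.5,266),.082); s=P(*g(390,338),.0995); n=P(*g(200,160),.082); p1=P(*g(237,428),.0715); p2=P(*g(228,458),.0715)
for k,v in dict(c=c,s=s,n=n,p1=p1,p2=p2).items():
    d=(v-c)[:2]; print(k,v.round(4),np.hypot(*d).round(4),np.degrees(np.arctan2(d[1],d[0])).round(1))
print("mat",[world(a,u,v)[2].round(4) for u,v in((240,230),(300,230),(330,100))])
```

```text
c [0.5903 0.0066 0.082 ] 0.0 0.0
s [ 0.5608 -0.0195  0.0995] 0.0394 -138.5
n [0.6282 0.047  0.082 ] 0.0554 46.9
p1 [0.533  0.0315 0.0715] 0.0625 156.5
p2 [0.5221 0.0345 0.0715] 0.0737 157.7
mat [np.float64(0.0048), np.float64(0.0014), np.float64(0.002)]
```

Stud is at −138.5° and the pin at about 157°, so the stud must end near −23°, a push of about +115° counter-clockwise. I'll shut the fingers and move to the trailing side of the stud.

Call:
play_rows(commands=[[[0.0235,0.042,0,0,0,-0.085,1],[0.047,0.084,0,0,0,-0.17,1],[0.0705,0.126,0,0,0,-0.255,1],[0.094,0.168,0,0,0,-0.34,1],[0.1175,0.21,0,0,0,-0.425,1]]])

```text
time_s: 0.6
tcp_pos: [0.3326, -0.3751, 0.2222]
ee_rot: [[-0.997, 0.078, -0.0], [0.078, 0.997, 0.0], [0.0, 0.0, -1.0]]
wrist_force: [1.2, 0.1, -0.2]
gripper_width: 0.632
```

Call:
play_rows(commands=[[[0.0235,0.042,0,0,0,-0.085,1],[0.047,0.084,0,0,0,-0.17,1],[0.0705,0.126,0,0,0,-0.255,1],[0.094,0.168,0,0,0,-0.34,1],[0.1175,0.21,0,0,0,-0.425,1]]])

```text
time_s: 1.1
tcp_pos: [0.4501, -0.165, 0.2225]
ee_rot: [[-0.876, 0.482, -0.0], [0.482, 0.876, 0.0], [0.0, 0.0, -1.0]]
wrist_force: [0.6, -0.8, 0.9]
gripper_width: 0.175
```

Call:
play_rows(commands=[[[0.0235,0.042,0,0,0,-0.085,1],[0.047,0.084,0,0,0,-0.17,1],[0.0705,0.126,0,0,0,-0.255,1],[0.094,0.167,0,0,0,-0.34,1],[0.094,0.167,0,0,0,-0.34,1]]])

```text
time_s: 1.6
tcp_pos: [0.546, 0.0042, 0.2216]
ee_rot: [[-0.671, 0.742, 0.0], [0.742, 0.671, 0.0], [0.0, 0.0, -1.0]]
wrist_force: [-0.6, 0.2, -1.5]
gripper_width: 0.007
```

Call:
play_rows(commands=[[[0,0,-0.03,0,0,0,1],[0,0,-0.06,0,0,0,1],[0,0,-0.09,0,0,0,1],[0,0,-0.1,0,0,0,1],[0,0,-0.1,0,0,0,1]]])

```text
time_s: 2.1
tcp_pos: [0.5427, -0.0006, 0.1212]
ee_rot: [[-0.668, 0.744, -0.004], [0.744, 0.668, -0.001], [0.002, -0.004, -1.0]]
wrist_force: [0.9, 0.4, 0.6]
gripper_width: 0.003
```

Run:
```python
from h import *
s=r.sense();print(s["tcp_pos"],s["wrist_force"],s["joints"])
c=cap("wrist");t=cap("top")
i=cv2.resize(t["image"][100:230,210:370],(640,520),interpolation=cv2.INTER_CUBIC)
cv2.imwrite("pics/w1.png",c["image"][:,:,::-1]);cv2.imwrite("pics/t1.png",i[:,:,::-1])
print(c["mount"],c["intrinsics"])
```

```text
[ 0.54265823 -0.00057492  0.12119122] [0.93404041 0.38510529 0.61107616] [ 1.70656820e+01  1.97873117e+01 -1.90466482e+01  5.55607792e-04
 -5.13920083e+01 -1.55162656e+02]
[[-3.77567546e-04  9.68480378e-01  2.49089572e-01  6.77709623e-02]
 [ 9.99999929e-01  3.67427548e-04  8.72021589e-05 -9.69301464e-05]
 [-7.06879077e-06  2.49089587e-01 -9.68480448e-01 -1.62072353e-01]
 [ 0.00000000e+00  0.00000000e+00  0.00000000e+00  1.00000000e+00]] [[297.31863964   0.         253.4092113 ]
 [  0.         297.31863964 189.05136819]
 [  0.           0.           1.        ]]
```

View pics/w1.png

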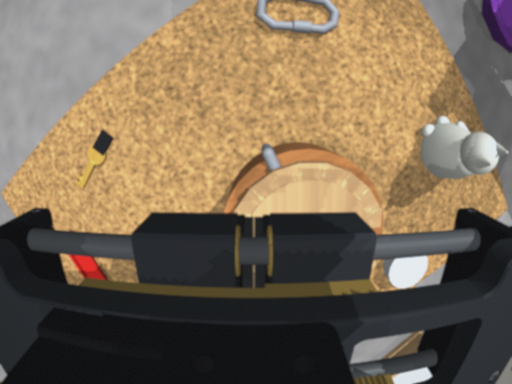

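The wrist view shows the fingers shut, with the pin at (269,157) and the lid below. I'll go down beside the stud.

Call:
play_rows(commands=[[[0,0,-0.01,0,0,0,1],[0,0,-0.02,0,0,0,1],[0,0,-0.027,0,0,0,1],[0,0,-0.032,0,0,0,1],[0,0,-0.032,0,0,0,1]]])

```text
time_s: 2.7
tcp_pos: [0.5432, -0.0, 0.0896]
ee_rot: [[-0.668, 0.744, -0.002], [0.744, 0.668, -0.0], [0.001, -0.002, -1.0]]
wrist_force: [0.5, 0.1, -0.6]
gripper_width: 0.004
```

Run:
```python
from h import *
# contact-following arc: TCP = c + R*r(th) - off*t(th), face offset 17.5
c=np.array([.5903,.0066]);R=.0395
def tcp(th):
    t=np.radians(th);return c+R*np.array([np.cos(t),np.sin(t)])-.0175*np.array([-np.sin(t),np.cos(t)])
p0=r.sense()["tcp_pos"][:2];prev=p0;y0=-138.5
print(r.sense()["wrist_force"])
for th in np.arange(-138.5,-10,5.75):
    p=tcp(th);print(round(th,1),p.round(4),"step",(p-prev).round(4));prev=p
```

```text
[ 0.51525506  0.0911056  -0.58882626]
-138.5 [ 0.5491 -0.0065] step [ 0.0059 -0.0064]
-132.8 [ 0.5506 -0.0105] step [ 0.0015 -0.0041]
-127.0 [ 0.5526 -0.0144] step [ 0.0019 -0.0039]
-121.2 [ 0.5548 -0.0181] step [ 0.0023 -0.0037]
-115.5 [ 0.5575 -0.0215] step [ 0.0027 -0.0034]
-109.8 [ 0.5605 -0.0247] step [ 0.003  -0.0031]
-104.0 [ 0.5638 -0.0275] step [ 0.0033 -0.0028]
-98.2 [ 0.5673 -0.03  ] step [ 0.0035 -0.0025]
-92.5 [ 0.5711 -0.0321] step [ 0.0038 -0.0021]
-86.8 [ 0.5751 -0.0338] step [ 0.004  -0.0017]
-81.0 [ 0.5792 -0.0352] step [ 0.0041 -0.0013]
-75.2 [ 0.5834 -0.0361] step [ 0.0042 -0.0009]
-69.5 [ 0.5877 -0.0365] step [ 0.0043 -0.0005]
-63.8 [ 0.5921 -0.0366] step [ 0.0043 -0.    ]
-58.0 [ 0.5964 -0.0362] step [0.0043 0.0004]
-52.2 [ 0.6006 -0.0353] step [0.0043 0.0008]
-46.5 [ 0.6048 -0.0341] step [0.0042 0.0012]
-40.8 [ 0.6088 -0.0324] step [0.004  0.0017]
-35.0 [ 0.6126 -0.0304] step [0.0038 0.002 ]
-29.2 [ 0.6162 -0.028 ] step [0.0036 0.0024]
-23.5 [ 0.6195 -0.0252] step [0.0033 0.0028]
-17.8 [ 0.6226 -0.0221] step [0.003  0.0031]
-12.0 [ 0.6253 -0.0187] step [0.0027 0.0034]
```

Call:
play_rows(commands=[[[0.006,-0.0065,0,0,0,0,1],[0.0075,-0.0105,0,0,0,0.1,1],[0.0095,-0.0145,0,0,0,0.2,1],[0.0115,-0.018,0,0,0,0.3,1],[0.0145,-0.0215,0,0,0,0.4,1]]])

```text
time_s: 3.2
tcp_pos: [0.5588, -0.0218, 0.0909]
ee_rot: [[-0.907, 0.422, 0.0], [0.422, 0.907, 0.0], [-0.0, 0.0, -1.0]]
wrist_force: [-0.4, 0.4, -0.6]
gripper_width: -0.0
```

Call:
play_rows(commands=[[[0.003,-0.003,0,0,0,0.1,1],[0.006,-0.006,0,0,0,0.2,1],[0.0095,-0.0085,0,0,0,0.3,1],[0.0135,-0.0105,0,0,0,0.4,1],[0.0175,-0.012,0,0,0,0.5,1]]])

```text
time_s: 3.7
tcp_pos: [0.5762, -0.034, 0.0909]
ee_rot: [[-0.998, -0.065, 0.0], [-0.065, 0.998, -0.0], [-0.0, -0.0, -1.0]]
wrist_force: [-0.7, 0.8, 0.1]
gripper_width: 0.002
```

Run:
```python
from h import *
s=r.sense();print(s["tcp_pos"],s["wrist_force"])
t=cap("top");b=cap("scene")
i=cv2.resize(t["image"][115:215,230:340],None,fx=4,fy=4,interpolation=cv2.INTER_CUBIC)
j=cv2.resize(b["image"][190:290,220:330],None,fx=4,fy=4,interpolation=cv2.INTER_CUBIC)
cv2.imwrite("pics/t2.png",np.vstack([i,j])[::,:,::-1][:, :] if 0 else np.hstack([i[:,:400],j[:,:400]])[:,:,::-1])
```

```text
[ 0.5762093  -0.03396652  0.09085076] [-0.66088633  0.8212466   0.05352029]
```

View pics/t2.png

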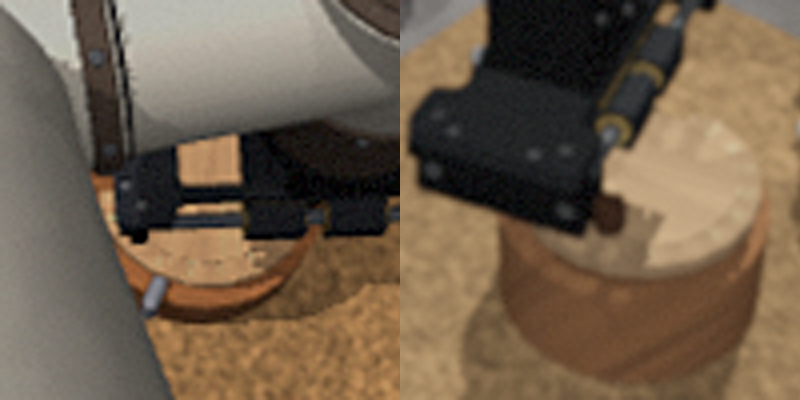

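The scene view shows the stud at (605,213), ahead of the fingertip and moving round. I'll push on to about −35° and check.

Call:
play_rows(commands=[[[0.004,-0.0015,0,0,0,0.1,1],[0.0085,-0.0025,0,0,0,0.2,1],[0.0125,-0.003,0,0,0,0.3,1],[0.017,-0.003,0,0,0,0.4,1],[0.0215,-0.0025,0,0,0,0.5,1]]])

```text
time_s: 4.3
tcp_pos: [0.5973, -0.0363, 0.0907]
ee_rot: [[-0.846, -0.533, -0.0], [-0.533, 0.846, -0.0], [0.0, 0.0, -1.0]]
wrist_force: [-1.1, 0.1, -0.1]
gripper_width: 0.004
```

Call:
play_rows(commands=[[[0.004,0.001,0,0,0,0.1,1],[0.0085,0.002,0,0,0,0.2,1],[0.0125,0.0035,0,0,0,0.3,1],[0.0165,0.006,0,0,0,0.4,1],[0.0165,0.006,0,0,0,0.4,1]]])

```text
time_s: 4.8
tcp_pos: [0.6143, -0.03, 0.0907]
ee_rot: [[-0.574, -0.819, 0.001], [-0.819, 0.574, -0.0], [-0.0, -0.0, -1.0]]
wrist_force: [0.1, 0.2, 0.4]
gripper_width: 0.002
```

Run:
```python
from h import *
s=r.sense();print(s["tcp_pos"],s["wrist_force"])
t=cap("top");b=cap("scene")
i=cv2.resize(t["image"][115:215,230:330],None,fx=4,fy=4,interpolation=cv2.INTER_CUBIC)
j=cv2.resize(b["image"][190:290,220:320],None,fx=4,fy=4,interpolation=cv2.INTER_CUBIC)
cv2.imwrite("pics/t3.png",np.hstack([i,j])[:,:,::-1])
```

```text
[ 0.61428657 -0.02995815  0.09069027] [0.09387173 0.1549648  0.40674318]
```

View pics/t3.png

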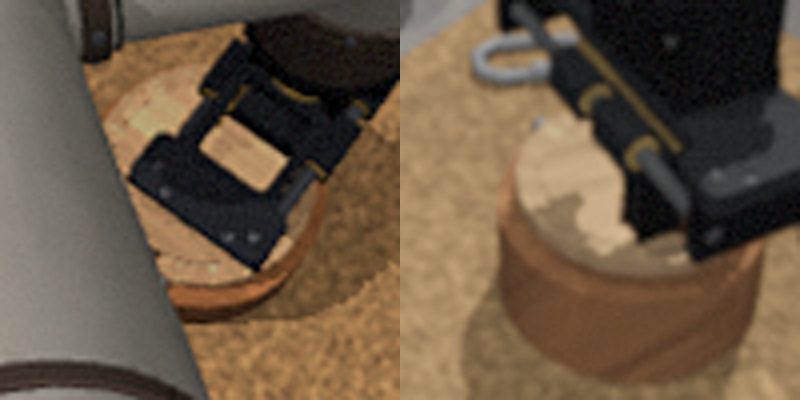

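The stud is hidden by the hand. I'll look with the wrist camera for the notch near the pin.

Run:
```python
from h import *
c=cap("wrist");cv2.imwrite("pics/w4.png",c["image"][:,:,::-1])
```

```text
(no output)
```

View pics/w4.png

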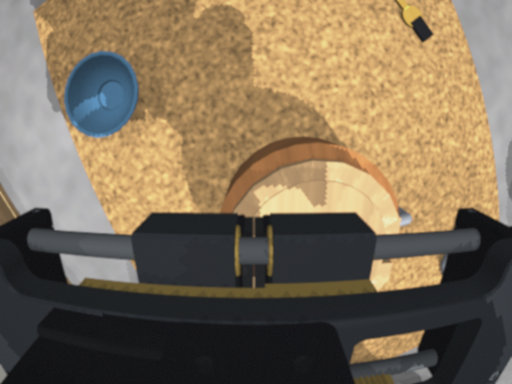

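The wrist view shows the pin tip at (403,217), but the fingers hide the notch. I'll finish the push to about −24°, back off, rise, and look from the far side with the wrist camera.

Call:
play_rows(commands=[[[0.0035,0.0025,0,0,0,0.1,1],[0.0065,0.0045,0,0,0,0.19,1],[0.0065,0.0045,0,0,0,0.19,1],[0.0025,-0.0045,0,0,0,0.19,1],[0.0025,-0.0045,0.01,0,0,0.19,1]]])

```text
time_s: 5.45
tcp_pos: [0.6144, -0.0355, 0.0994]
ee_rot: [[-0.411, -0.912, -0.004], [-0.912, 0.411, -0.0], [0.002, 0.004, -1.0]]
wrist_force: [0.6, -0.4, -0.2]
gripper_width: 0.007
```

Call:
play_rows(commands=[[[0,0,0.035,0,0,0,1],[0.01,0.03,0.07,0,0,0,1],[0.02,0.07,0.11,0,0,0,1],[0.03,0.115,0.12,0,0,0,1],[0.03,0.115,0.12,0,0,0,1]]])

```text
time_s: 5.95
tcp_pos: [0.6486, 0.0848, 0.2247]
ee_rot: [[-0.405, -0.914, 0.008], [-0.914, 0.405, 0.003], [-0.006, -0.006, -1.0]]
wrist_force: [-1.1, -0.7, -0.6]
gripper_width: 0.006
```

Run:
```python
from h import *
s=r.sense();print(s["tcp_pos"],s["wrist_force"])
import pickle
c=cap("wrist");cv2.imwrite("pics/w5.png",c["image"][:,:,::-1]);pickle.dump((s,c),open("w5.pkl","wb"))
```

```text
[0.64858866 0.08481001 0.22465243] [-1.10752386 -0.73528475 -0.55313149]
```

View pics/w5.png

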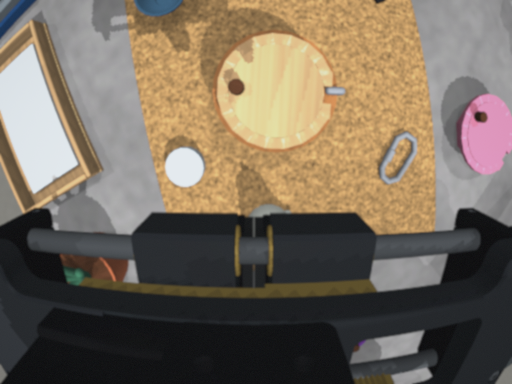

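The wrist view shows the whole lid: stud (236,87), lid centre (275,91), and pin (336,91) at the notch. I'll zoom in and measure the angles.

```bash
cat >> h.py <<'E'
def wray(s,c,u,v,z):
    K=np.array(c["intrinsics"]);M=np.array(c["mount"])
    dx,dy=u-K[0,2],v-K[1,2];rr=np.hypot(dx,dy);a=rr/K[0,0]
    d=np.array([np.sin(a)*dx/rr,-np.sin(a)*dy/rr,-np.cos(a)])
    R=np.array(s["ee_rot"]);w=R@M[:3,:3]@d;o=np.array(s["tcp_pos"])+R@M[:3,3]
    return o+w*(z-o[2])/w[2]
E
python3 - <<'E'
from h import *
import pickle
s,c=pickle.load(open("w5.pkl","rb"));im=c["image"]
crop=cv2.resize(im[25:160,205:355],None,fx=5,fy=5,interpolation=cv2.INTER_CUBIC);cv2.imwrite("pics/w5c.png",crop[:,:,::-1])
h=cv2.cvtColor(im,cv2.COLOR_RGB2HSV)
roi=np.zeros(im.shape[:2],bool);roi[65:115,215:260]=1
d=roi&(h[...,2]<75);vs,us=np.nonzero(d);print("stud px",us.mean(),vs.mean(),d.sum())
roi[:]=0;roi[75:110,318:350]=1
g=roi&(h[...,1]<70);vs2,us2=np.nonzero(g);print("pin px",us2.min(),us2.max(),us2.mean(),vs2.mean(),g.sum())
C=wray(s,c,275,91,.082);S=wray(s,c,us.mean(),vs.mean(),.098);P=wray(s,c,us2.mean(),vs2.mean(),.07)
for n,p in dict(C=C,S=S,P=P).items():print(n,p.round(4),np.hypot(*(p-C)[:2]),np.degrees(np.arctan2(*(p-C)[1::-1])))
E
```

```text
stud px nan nan 0
pin px 325 345 334.98026315789474 90.42105263157895 152
C [0.5926 0.0101 0.082 ] 0.0 0.0
S [nan nan nan] nan nan
P [0.5311 0.0331 0.07  ] 0.06567156036502744 159.53732180326512<stdin>:7: RuntimeWarning: Mean of empty slice.
  ret = ret.dtype.type(ret / rcount)
<stdin>:10: RuntimeWarning: Mean of empty slice.
```

View pics/w5c.png

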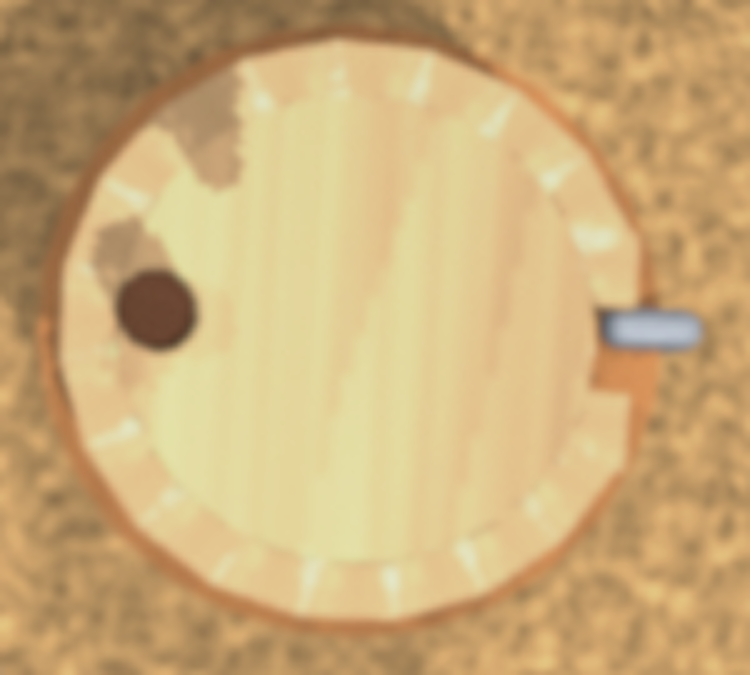

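The crop shows the notch spanning rows 305–390, middle about 348, with the pin at about 330. The lid needs about 4° more in the same direction.

Run:
```python
from h import *
import pickle
s,c=pickle.load(open("w5.pkl","rb"))
w=lambda x,y,z:wray(s,c,205+x/5-.4,25+y/5-.4,z)
C=w(350,330,.0815);S=w(157,309,.098);P1=w(618,330,.0715);P2=w(685,331,.0715);Na=w(617,308,.080);Nb=w(612,391,.080)
for n,p in dict(C=C,S=S,P1=P1,P2=P2,Na=Na,Nb=Nb,N=(Na+Nb)/2).items():print(n,p.round(4),np.hypot(*(p-C)[:2]).round(4),np.degrees(np.arctan2(*(p-C)[1::-1])).round(1))
print(np.hypot(*(Na-Nb)[:2]))
s=r.sense();print(s["tcp_pos"])
for th in (-24,-22,-20,-18): 
    t=np.radians(th);print(th,(np.array([.5908,.0075])+.0398*np.array([np.cos(t),np.sin(t)])-.0175*np.array([-np.sin(t),np.cos(t)])).round(4))
```

```text
C [0.5928 0.0095 0.0815] 0.0 0.0
S [ 0.6263 -0.0084  0.098 ] 0.0381 -28.2
P1 [0.5386 0.0305 0.0715] 0.0581 158.8
P2 [0.5247 0.036  0.0715] 0.0731 158.8
Na [0.5392 0.026  0.08  ] 0.0561 163.0
Nb [0.5471 0.0417 0.08  ] 0.0558 144.9
N [0.5431 0.0338 0.08  ] 0.0552 153.9
0.017577638108742077
[0.64732561 0.08336301 0.22287906]
-24 [ 0.62   -0.0247]
-22 [ 0.6211 -0.0236]
-20 [ 0.6222 -0.0226]
-18 [ 0.6232 -0.0214]
```

Call:
play_rows(commands=[[[-0.012,-0.045,0,0,0,0,1],[-0.024,-0.09,0,0,0,0,1],[-0.032,-0.1195,-0.03,0,0,0,1],[-0.032,-0.1195,-0.07,0,0,0,1],[-0.032,-0.1195,-0.09,0,0,0,1]]])

```text
time_s: 6.5
tcp_pos: [0.611, -0.0416, 0.1274]
ee_rot: [[-0.412, -0.911, -0.006], [-0.911, 0.412, 0.0], [0.002, 0.005, -1.0]]
wrist_force: [0.0, 1.2, 0.2]
gripper_width: 0.004
```

Call:
play_rows(commands=[[[0,0,-0.015,0,0,0,1],[0,0,-0.03,0,0,0,1],[0,0,-0.042,0,0,0,1],[0,0,-0.042,0,0,0,1],[0,0,-0.042,0,0,0,1]]])

```text
time_s: 7.0
tcp_pos: [0.6143, -0.0394, 0.0888]
ee_rot: [[-0.408, -0.913, 0.0], [-0.913, 0.408, -0.0], [0.0, -0.0, -1.0]]
wrist_force: [-0.2, 0.0, 0.1]
gripper_width: 0.004
```

Call:
play_rows(commands=[[[0.003,0.008,0.001,0,0,0,1],[0.005,0.0125,0.001,0,0,0,1],[0.006,0.0155,0.001,0,0,0,1],[0.0065,0.017,0.001,0,0,0,1],[0.0065,0.017,0.001,0,0,0,1]]])

```text
time_s: 7.5
tcp_pos: [0.621, -0.0215, 0.0897]
ee_rot: [[-0.407, -0.913, 0.0], [-0.913, 0.407, 0.0], [-0.0, -0.0, -1.0]]
wrist_force: [0.1, -0.1, -1.0]
gripper_width: 0.003
```

Call:
play_rows(commands=[[[-0.004,-0.01,0,0,0,0,1],[-0.004,-0.01,0.03,0,0,0,1],[0.003,0.02,0.07,0,0,0,1],[0.015,0.06,0.11,0,0,0,1],[0.028,0.1,0.13,0,0,0,1]]])

```text
time_s: 8.0
tcp_pos: [0.6482, 0.0737, 0.221]
ee_rot: [[-0.41, -0.912, 0.004], [-0.912, 0.41, 0.001], [-0.002, -0.003, -1.0]]
wrist_force: [1.2, -0.8, 0.8]
gripper_width: 0.006
```

Call:
play_rows(commands=[[[0,0,0,0,0,0,1],[0,0,0,0,0,0,1],[0,0,0,0,0,0,1]]])

```text
time_s: 8.3
tcp_pos: [0.6465, 0.0732, 0.2161]
ee_rot: [[-0.409, -0.913, -0.003], [-0.913, 0.409, -0.001], [0.002, 0.002, -1.0]]
wrist_force: [-1.4, 0.2, 0.8]
gripper_width: 0.009
```

Run:
```python
from h import *
s=r.sense();print(s["tcp_pos"],s["wrist_force"])
import pickle
c=cap("wrist");pickle.dump((s,c),open("w6.pkl","wb"));im=c["image"]
cv2.imwrite("pics/w6c.png",cv2.resize(im[25:185,195:355],None,fx=3.75,fy=3.75,interpolation=cv2.INTER_CUBIC)[:,:,::-1])
```

```text
[0.64651424 0.07319307 0.21608866] [-1.38373974  0.15457608  0.76071606]
```

View pics/w6c.png

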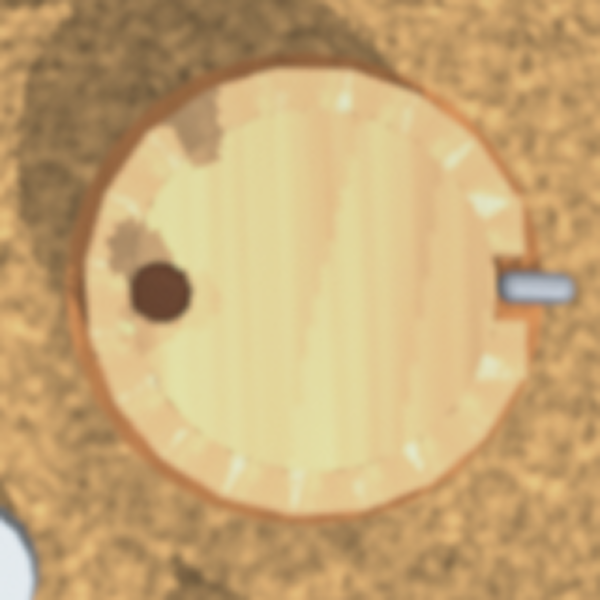

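The notch spans rows 258–318, middle 288, and the pin is at 288, so it is aligned. Next I'll press at the lid's middle.

Call:
play_rows(commands=[[[-0.025,-0.03,0,0,0,0,1],[-0.05,-0.06,-0.01,0,0,0,1],[-0.055,-0.065,-0.05,0,0,0,1],[-0.055,-0.065,-0.09,0,0,0,1],[-0.055,-0.065,-0.115,0,0,0,1]]])

```text
time_s: 8.85
tcp_pos: [0.5897, 0.0071, 0.0992]
ee_rot: [[-0.411, -0.912, -0.005], [-0.912, 0.411, -0.001], [0.003, 0.004, -1.0]]
wrist_force: [-0.6, -0.4, -0.6]
gripper_width: 0.007
```

Call:
play_rows(commands=[[[0,0,0,0,0,0,1],[0,0,-0.005,0,0,0,1],[0,0,-0.01,0,0,0,1],[0,0,-0.013,0,0,0,1],[0,0,-0.015,0,0,0,1]]])

```text
time_s: 9.35
tcp_pos: [0.593, 0.0094, 0.088]
ee_rot: [[-0.408, -0.913, 0.001], [-0.913, 0.408, 0.0], [-0.001, -0.001, -1.0]]
wrist_force: [0.4, -0.1, 0.1]
gripper_width: 0.004
```

Next, slow pressing.

Call:
play_rows(commands=[[[0,0,-0.002,0,0,0,1],[0,0,-0.004,0,0,0,1],[0,0,-0.006,0,0,0,1],[0,0,-0.008,0,0,0,1],[0,0,-0.009,0,0,0,1]]])

```text
time_s: 9.85
tcp_pos: [0.5928, 0.0094, 0.0788]
ee_rot: [[-0.408, -0.913, 0.001], [-0.913, 0.408, 0.0], [-0.0, -0.001, -1.0]]
wrist_force: [-0.8, 0.3, 4.2]
gripper_width: 0.007
```

Call:
play_rows(commands=[[[0,0,-0.001,0,0,0,1],[0,0,-0.002,0,0,0,1],[0,0,-0.003,0,0,0,1],[0,0,-0.004,0,0,0,1],[0,0,-0.004,0,0,0,1]]])

```text
time_s: 10.35
tcp_pos: [0.5928, 0.0094, 0.0742]
ee_rot: [[-0.408, -0.913, 0.0], [-0.913, 0.408, 0.0], [-0.0, -0.0, -1.0]]
wrist_force: [-1.0, 0.5, 2.8]
gripper_width: 0.005
```

Call:
play_rows(commands=[[[0,0,-0.001,0,0,0,1],[0,0,-0.002,0,0,0,1],[0,0,-0.003,0,0,0,1],[0,0,-0.003,0,0,0,1]]])

```text
time_s: 10.75
tcp_pos: [0.5928, 0.0094, 0.0734]
ee_rot: [[-0.407, -0.913, 0.001], [-0.913, 0.407, -0.0], [-0.0, -0.001, -1.0]]
wrist_force: [-5.0, 1.4, 13.5]
gripper_width: 0.007
```

Call:
play_rows(commands=[[[0,0,-0.001,0,0,0,1],[0,0,-0.001,0,0,0,1],[0,0,-0.002,0,0,0,1],[0,0,-0.002,0,0,0,1]]])

```text
time_s: 11.15
tcp_pos: [0.5929, 0.0094, 0.0734]
ee_rot: [[-0.406, -0.914, 0.002], [-0.914, 0.406, -0.001], [-0.0, -0.002, -1.0]]
wrist_force: [-8.4, 2.6, 22.2]
gripper_width: 0.005
```

It bottomed hard at z = 0.0734 with 22 N, against first contact near 0.083. I'll withdraw straight up and check.

Call:
play_rows(commands=[[[0,0,0.006,0,0,0,1],[0,0,0.02,0,0,0,1],[0,0,0.06,0,0,0,1],[0,0,0.1,0,0,0,1],[0.02,0.03,0.14,0,0,0,1]]])

```text
time_s: 11.65
tcp_pos: [0.6092, 0.035, 0.2074]
ee_rot: [[-0.411, -0.912, -0.003], [-0.912, 0.411, -0.001], [0.002, 0.003, -1.0]]
wrist_force: [2.1, -0.3, 0.2]
gripper_width: 0.005
```

Call:
play_rows(commands=[[[0.03,0.035,0,0,0,0,1],[0.035,0.035,0,0,0,0,1],[0.035,0.035,0,0,0,0,1],[0.035,0.035,0,0,0,0,1],[0.035,0.035,0,0,0,0,1]]])

```text
time_s: 12.15
tcp_pos: [0.6451, 0.0711, 0.2056]
ee_rot: [[-0.409, -0.913, -0.002], [-0.913, 0.409, -0.001], [0.002, 0.002, -1.0]]
wrist_force: [-0.4, -0.4, 0.0]
gripper_width: 0.004
```

Run:
```python
from h import *
s=r.sense();print(s["tcp_pos"],s["wrist_force"])
c=cap("wrist");im=c["image"];b=cap("scene")["image"]
A=cv2.resize(im[25:185,195:355],(420,420),interpolation=cv2.INTER_CUBIC);B=cv2.resize(b[190:290,220:320],(380,420),interpolation=cv2.INTER_CUBIC)
cv2.imwrite("pics/w7.png",np.hstack([A,B])[:,:,::-1])
# lid plane from wrist depth
rz=c["range_z"];K=np.array(c["intrinsics"]);M=np.array(c["mount"]);R=s["ee_rot"];pts=[]
for v in range(40,180,2):
  for u in range(200,345,2):
    if rz[v,u]<=0: continue
    dx,dy=u-K[0,2],v-K[1,2];rr=np.hypot(dx,dy);a=rr/K[0,0]
    d=np.array([np.tan(a)*dx/rr,-np.tan(a)*dy/rr,-1])*rz[v,u]
    p=s["tcp_pos"]+R@(M[:3,:3]@d+M[:3,3])
    q=np.hypot(p[0]-.592,p[1]-.0085)
    if q<.044 and .055<p[2]<.09: pts.append(p)
pts=np.array(pts);co=np.linalg.lstsq(np.c_[pts[:,:2]-[.592,.0085],np.ones(len(pts))],pts[:,2],rcond=None)[0];print(len(pts),"slopes,z",co)
```

```text
[0.64513477 0.07112341 0.2056375 ] [-0.39759618 -0.38382897  0.0467284 ]
1513 slopes,z [ 0.02281067 -0.01082816  0.07325716]
```

View pics/w7.png

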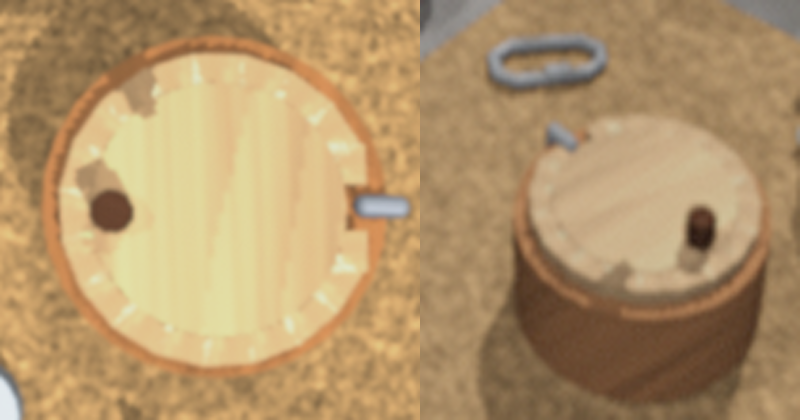

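The notch is seated on the pin. The fitted slope rises toward the stud, but the stud's own points may be in the fit, so I'll refit without them and measure the rim as a reference.

```bash
cat > fit.py <<'E'
from h import *
def cloud(n):
    s=r.sense();c=cap(n);rz=c["range_z"];K=np.array(c["intrinsics"])
    v,u=np.nonzero(rz>0);z=rz[v,u];dx,dy=u-K[0,2],v-K[1,2]
    if n=="wrist":
        rr=np.hypot(dx,dy)+1e-9;k=np.tan(np.minimum(rr/K[0,0],1.4))/rr;T=np.eye(4);T[:3,:3]=s["ee_rot"];T[:3,3]=s["tcp_pos"];T=T@np.array(c["mount"])
    else: k=1/K[0,0];T=np.array(c["extrinsics"])
    d=np.c_[dx*k*z,-dy*k*z,-z];return d@T[:3,:3].T+T[:3,3]
for n in("wrist","scene"):
    p=cloud(n);e=p[:,:2]-[.592,.0085];q=np.hypot(*e.T);st=np.hypot(p[:,0]-.629,p[:,1]+.007)
    m0=(st>.018)&(p[:,2]>.05)&(p[:,2]<.09)
    for lab,m in (("lid",m0&(q<.045)),("rim",m0&(q>.0625)&(q<.0665)&(p[:,2]>.055))):
        A=np.c_[e[m],np.ones(m.sum())];co=np.linalg.lstsq(A,p[m,2],rcond=None)[0];print(n,lab,m.sum(),co.round(4),"sd",(p[m,2]-A@co).std().round(4))
    g=(q>.085)&(q<.1)&(p[:,2]<.03);A=np.c_[e[g],np.ones(g.sum())];print(n,"mat",np.linalg.lstsq(A,p[g,2],rcond=None)[0].round(4))
E
python3 fit.py
```

```text
wrist lid 5690 [0.0008 0.     0.0729] sd 0.0007
wrist rim 1291 [-0.0062  0.003   0.0642] sd 0.0013
wrist mat [ 0.0006 -0.      0.004 ]
scene lid 969 [-0.0009  0.0023  0.0737] sd 0.0009
scene rim 334 [-0.0384  0.0566  0.0653] sd 0.003
scene mat [-0.0005  0.0029  0.0048]
```

```bash
python3 -c "
from station import r
print(r.finish_job())"
```

```text
the job is handed in; nothing more can be done
None
```

The lid is turned onto the pin and pressed home, and the job is handed in at about 12 s of the 54 s allowed. `finish_job` gives no verdict, so the result rests on my own checks.

With the shut fingertips I pushed the stud about 115° counter-clockwise. A wrist-camera check then showed the notch still about 5° short, so I pushed that much further and confirmed the notch centred on the pin. I pressed at the lid's middle until it stopped hard (22 N measured, about 10 mm down), then withdrew straight up.

- **Height:** the wrist camera's depth puts the lid's top 8.7 mm above the rim, against 9 mm nominal, so the disc lies on the rim.
- **Level:** the wrist camera gives a tilt of about 0.001 rad and the scene camera about 0.0025 rad. My first fit gave 0.025 rad, but it wrongly included points on the stud. The scene camera's fit of the rim was too noisy to use.
- **Notch and hand:** the last picture shows the pin in the notch, and the hand was clear, about 13 cm above the lid, with no force on it.
- **Other things on the mat:** I did not measure them again. The arm stayed above them, and the forces I read showed no contact other than with the lid.

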